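# Shut away the small parts on the repair bench

## Task

Shut away the small parts with pushes of the fingertips: push the two drawers that have a part lying in them fully home, and push the open lid of the sorting box down until it is fully shut. Leave the empty drawer open just as it is. Do not reach into the drawers, touch the lid's dark underside, or pinch or lift anything, and leave all else on the bench where it is.

Things in the scene. Friction and masses are not known exactly. Their poses are not given: they have to be found in the camera images.
- cassette_speaker: Grey plastic drawer cassette fixed to the bench, 130 deep x 90 wide x 60 high, its drawer slides out towards its -x (about towards the robot). Origin: centre of its underside. x: front to back. Its drawer contains the round speaker. The three cassettes look alike but for the contents; their places vary.
- drawer_speaker (a joint): Opening of the white drawer of cassette_speaker, in m: 0 = fully home, grows as it comes out along the cassette's -x, stop at 0.1; starts 0.05 to 0.08; 1.5 N friction, stays where it is left. Front: flat, 88 wide, 5 thick, 2 to 58 above the bench. Behind it the open-topped tub, 120 long, 80 wide (inner front wall up to 56, sides up to 42 above the bench), not to be touched.
- lip_speaker (a point): Middle of the outer edge of the small pull lip (40 wide, 4 thick, sticking out 10 from the front) of drawer_speaker, 45 above the bench. With the drawer home this point is 80 from the cassette origin along the cassette's -x. Axes as the cassette's.
- cassette_camera: Grey plastic drawer cassette fixed to the bench, 130 deep x 90 wide x 60 high, its drawer slides out towards its -x (about towards the robot). Origin: centre of its underside. x: front to back. Its drawer contains the camera module. The three cassettes look alike but for the contents; their places vary.
- drawer_camera (a joint): Opening of the white drawer of cassette_camera, in m: 0 = fully home, grows as it comes out along the cassette's -x, stop at 0.1; starts 0.05 to 0.08; 1.5 N friction, stays where it is left. Front: flat, 88 wide, 5 thick, 2 to 58 above the bench. Behind it the open-topped tub, 120 long, 80 wide (inner front wall up to 56, sides up to 42 above the bench), not to be touched.
- lip_camera (a point): Middle of the outer edge of the small pull lip (40 wide, 4 thick, sticking out 10 from the front) of drawer_camera, 45 above the bench. With the drawer home this point is 80 from the cassette origin along the cassette's -x. Axes as the cassette's.
- cassette_empty: Grey plastic drawer cassette fixed to the bench, 130 deep x 90 wide x 60 high, its drawer slides out towards its -x (about towards the robot). Origin: centre of its underside. x: front to back. Its drawer contains nothing: it is the empty drawer. The three cassettes look alike but for the contents; their places vary.
- drawer_empty (a joint): Opening of the white drawer of cassette_empty, in m: 0 = fully home, grows as it comes out along the cassette's -x, stop at 0.1; starts 0.05 to 0.08; 1.5 N friction, stays where it is left. Front: flat, 88 wide, 5 thick, 2 to 58 above the bench. Behind it the open-topped tub, 120 long, 80 wide (inner front wall up to 56, sides up to 42 above the bench), not to be touched.
- lip_empty (a point): Middle of the outer edge of the small pull lip (40 wide, 4 thick, sticking out 10 from the front) of drawer_empty, 45 above the bench. With the drawer home this point is 80 from the cassette origin along the cassette's -x. Axes as the cassette's.
- speaker: Loose round speaker, 28 across, 8 high, 20 g, lying in the open part of drawer_speaker. Origin: centre of its underside.
- camera: Loose camera module, 26 x 22 x 10, 20 g, lying in the open part of drawer_camera. Origin: centre of its underside.
- sorting_box: Grey open sorting box with compartments, fixed to the bench, 100 deep (x) x 120 wide (y) x 45 high. Origin: centre of its underside; its lid is hinged along its far (+x) top edge.
- lid (a joint): Angle of the sorting box's lid, rad: 0 = shut (level), 1.57 = upright, stop at 1.9; starts 1.1 to 1.7. Stiff hinge (0.15 N m): it stays where it is left and must be pushed all the way. The lid is a flat plate, 106 from hinge to free edge, 124 wide, 9 thick in all; a dark lining, not to be touched, covers its underside.
- lid_hinge (a point): Middle of the lid's hinge line, 52 along +x from the box origin, 45 above the bench, at the lid's underside. Turns with the lid: at 0 its axes are the box's; the lid reaches along its -x, its y runs along the hinge, and its +z points out of the lid's outer (top) face, which lies 9 from the hinge line.
- glue: Bystander: white glue bottle, 26 across, 62 high. Stands loose on the bench; to be left alone. Origin: centre of its underside.
- flux: Bystander: small metal flux tin, 32 across, 26 high. Stands loose on the bench; to be left alone. Origin: on its underside.
- tape: Bystander: small amber tape roll lying flat, 32 across, 15 high. Stands loose on the bench; to be left alone. Origin: on its underside.
- screwdriver: Bystander: precision screwdriver lying flat, about 150 long. Stands loose on the bench; to be left alone. Origin: on its underside.
- tablet: Bystander: opened tablet computer lying flat, 125 x 200 x 9. Stands loose on the bench; to be left alone. Origin: on its underside.
- back_cover: Bystander: white back cover lying flat, 130 x 200 x 5. Stands loose on the bench; to be left alone. Origin: on its underside.
- mug: Bystander: white mug, 80 across, 90 high. Stands loose on the bench; to be left alone. Origin: on its underside.

How it is judged:
At the end, for the whole second after the job is handed in: Both drawers with a part are within 4 mm of home with their parts still lying inside at rest, the lid is within 0.06 rad of shut, the empty drawer has not moved more than 8 mm, and every bystander is within 20 mm of where it stood (value of joint each of drawer_speaker, drawer_camera below 0.004 m and value of joint lid below 0.06 rad and distance of lip_empty from where it was at the start of the episode below 0.008 m and value of joint drawer_empty above 0.04 m and x of speaker in the frame of lip_speaker between 0.015 and 0.135 m and y of speaker in the frame of lip_speaker between -0.04 and 0.04 m and height (world z) of each of speaker, camera below 0.03 m and linear speed of each of speaker, camera below 0.02 m/s and x of camera in the frame of lip_camera between 0.015 and 0.135 m and y of camera in the frame of lip_camera between -0.04 and 0.04 m and distance of each of glue, flux, tape, screwdriver, tablet, back_cover, mug from where it was at the start of the episode below 0.02 m); the robot touches nothing.
It fails at once if the empty drawer is moved (distance of lip_empty from where it was at the start of the episode above 0.008 m).
It fails at once if a bystander is moved or lifted (over 20 mm) (distance of any of glue, flux, tape, screwdriver, tablet, back_cover, mug from where it was at the start of the episode above 0.02 m).
It fails at once if the fingers reach into a drawer or pinch its front (touch the inner tub) (contact force between the fingers and drawer_speaker_c2 above 1 N or contact force between the fingers and drawer_speaker_c3 above 1 N or contact force between the fingers and drawer_speaker_c5 above 1 N or contact force between the fingers and drawer_speaker_c6 above 1 N or contact force between the fingers and drawer_camera_c2 above 1 N or contact force between the fingers and drawer_camera_c3 above 1 N or contact force between the fingers and drawer_camera_c5 above 1 N or contact force between the fingers and drawer_camera_c6 above 1 N or contact force between the fingers and drawer_empty_c2 above 1 N or contact force between the fingers and drawer_empty_c3 above 1 N or contact force between the fingers and drawer_empty_c5 above 1 N or contact force between the fingers and drawer_empty_c6 above 1 N).
It fails at once if the lid is pinched (its lining touched) (contact force between the fingers and lid_c1 above 1 N).
It fails at once if a part in a drawer is touched or lifted (contact force between the fingers and speaker above 0.5 N or contact force between the fingers and camera above 0.5 N or height (world z) of any of speaker, camera above 0.04 m).
It also fails if it takes over 64 s, if anything falls off the work surface, if the arm or the gripper's body presses on something with over 40 N, if the wrist force passes 120 N, or if a joint passes its speed limit or range.

## Robot

A 6-joint arm with a two-finger parallel gripper is mounted at the origin on the work surface. World frame = base frame: x ahead of the robot, y to its left, z up, the work surface at z = 0. Lengths are in m, angles in rad, forces in N, time in s.
With the tool pointing down it reaches from about 0.375 to 0.975 m from the base axis. Payload 3.8 kg.
Tool frame: the origin (TCP) lies between the finger pads; the fingertips stand 17 mm ahead of it and the grasp point (between the pads) lies 2 mm behind it (bot.tip_extent is the distance from the TCP to the fingertips, in m); z points along the fingers, y is the line along which they close (so a half turn about z gives the same grasp; the last joint's range is limited). The gripper opens to 85 mm and grips with 20 to 120 N. Pads are 22 mm wide; open, the fingers measure 114 mm over their backs; the gripper's body (76 mm by 85 mm) begins 54 mm behind the grasp point. The pads swing forward as they close: fully open they stand 13 mm farther back than shut.
Start: joints at [1.12, 0.264, 1.604, -0, 1.274, -0.037], TCP at [0.271, 0.618, 0.248] pointing down, gripper open.
Joint ranges: [-2.63, 2.63], [-0.94, 2.18], [0.31, 2.57], [-1.31, 4.45], [0, 2.66], [-2.55, 2.55]. Speed limits (rad/s): [2.57, 2.57, 3.14, 3.14, 3.14, 3.14].

## Interface

Orientations are given as a unit quaternion [w, x, y, z].
In Python, from station import bot, snapshot gives the robot as it stands.
- The arm moves only by the tool jog_arm, never from a script. Its arguments are lists of equal length, an entry for each row: "turn": the turn, a rotation vector about the world's x, y, z in degrees, a list of three; "linear": the shift along the world's x, y, z in mm, a list of three; "grip": the finger opening in mm, from 0 to 85.4. A call has 1 to 20 rows; each row is the pose to reach, as a shift and turn from the pose commanded when the call began; what a row does not reach only later rows make up. A row lasts 1/12 s, in which the tool goes at most 41.7 mm and 7.16 degrees, less where a joint would pass 70% of its speed; a pose out of reach is approached as far as the arm can. A call with a gripper value outside its range is refused whole. The fingers move at their own pace and stop on an object; "grip_force" is the grip in N (left out, the last holds). Time passes only in rows, so rows that repeat a pose let the fingers close. It gives the time, the measured TCP pose, the force, the opening and the grip force at its end, in the units of the state.
- bot.get_state(): the state, without advancing time (a new reading comes with each control period).
- snapshot(name): name is "side" or "top"; returns a dict with "img" (400x640x3 uint8, red, green, blue), "z_map" (400x640 float32, m along the optical axis (not along the pixel's ray), 0 where there is no reading), "fx", "fy", "cx", "cy" (pixels), "T" (4x4, takes a point from camera to world coordinates). Camera axes: x right, y down, z forward; pixel columns grow to the right and rows downward; lengths in m; the calibration is good to about 2 mm. A picture is of the moment at which its call begins.
- bot.close_job(): hands the job in; it is judged then, once.
The state is a dict: "clock": time; "joints": joint angles; "qd": joint speeds; "effort": joint torques, N m; "ee_pos": TCP position; "tcp_rot": TCP orientation; "ft_force": force on the tool from outside, world axes, zero at the start; "moment": the same for the moment, N m; "finger_gap": finger opening in m; "gripper_force": force on a finger pad.
Only numpy, scipy, OpenCV 4.12 (cv2) and the standard library are available. Lean on these libraries where they do the work, as an engineer would, in place of code of your own. Each camera call takes 0.05 s, during which the arm holds its last target. There are 200 camera calls.

## Working session

There is one attempt and no reset: what is moved stays moved. The work goes in short steps, Python scripts to look and compute and a tool call to move; the robot and the scene stay as the last step left them, time stands still between calls to the robot, and variables do not carry over. Pictures are saved under pics/ and viewed, at most 10 in all, crops included, and the job is handed in when it is done.

Besides the shell and the picture viewer there is one more tool, called as name(argument=value, ...), one argument or row to a line, values as JSON. jog_arm: Moves the arm, as the interface text tells. Its arguments: {"type":"object","properties":{"turn":{"type":"array","items":{"type":"array","items":{"type":"number"}}},"linear":{"type":"array","items":{"type":"array","items":{"type":"number"}}},"grip":{"type":"array","items":{"type":"number"}},"grip_force":{"type":"number"}},"required":["turn","linear","grip"]}

```bash
mkdir -p pics
cat > h.py <<'E'
import numpy as np,cv2
from station import bot,snapshot
def snap(n):
    s=snapshot(n);z=s["z_map"];v,u=np.mgrid[:400,:640]
    P=np.stack([(u-s["cx"])/s["fx"]*z,(v-s["cy"])/s["fy"]*z,z],-1)
    W=P@s["T"][:3,:3].T+s["T"][:3,3]; W[z==0]=np.nan
    return s,W
E
python3 - <<'E'
from h import *
for n in("side","top"):
    s,W=snap(n);cv2.imwrite(f"pics/{n}0.png",s["img"][...,::-1]);np.save(f"{n}0.npy",W);print(n,s["T"].round(3).tolist(),s["fx"])
print(bot.get_state())
E
```

```text
side [[-0.988, -0.109, 0.11, 0.365], [-0.154, 0.752, -0.641, 0.805], [-0.013, -0.65, -0.76, 1.001], [0.0, 0.0, 0.0, 1.0]] 405.64809946541146
top [[-0.027, -0.99, 0.137, 0.311], [-1.0, 0.024, -0.019, 0.028], [0.015, -0.137, -0.99, 1.417], [0.0, 0.0, 0.0, 1.0]] 435.084001715213
{'clock': 0.1, 'joints': array([ 1.12004687e+00,  2.64663176e-01,  1.60524992e+00,  1.67991774e-05,
        1.27366857e+00, -3.68712808e-02]), 'qd': array([-0.00050499, -0.00273869, -0.00307226, -0.00112005,  0.00044398,
        0.00097016]), 'effort': array([-1.69444334e-04, -5.16706109e+01, -3.68590558e+01, -4.81745246e-05,
        6.35189572e-03,  1.01823505e-05]), 'ee_pos': array([0.27116884, 0.61745911, 0.24708959]), 'tcp_rot': array([-2.47866945e-04,  2.05467574e-01,  9.78663419e-01, -9.63153583e-04]), 'ft_force': array([-0.44218884, -0.31727859, -0.55672788]), 'moment': array([0.0252015 , 0.01244635, 0.02010701]), 'gripper_force': 0.0, 'finger_gap': 0.08529199828801087}
```

View pics/top0.png

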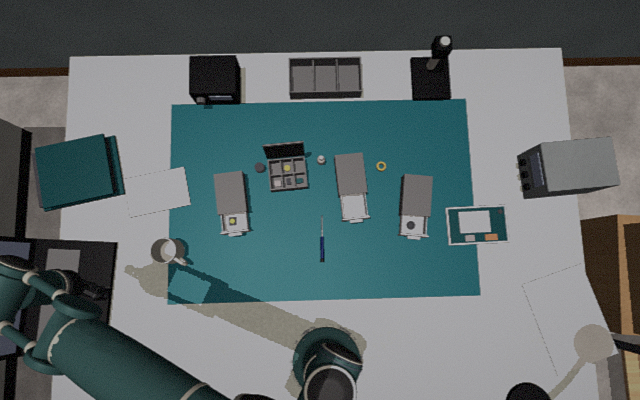

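View pics/side0.png

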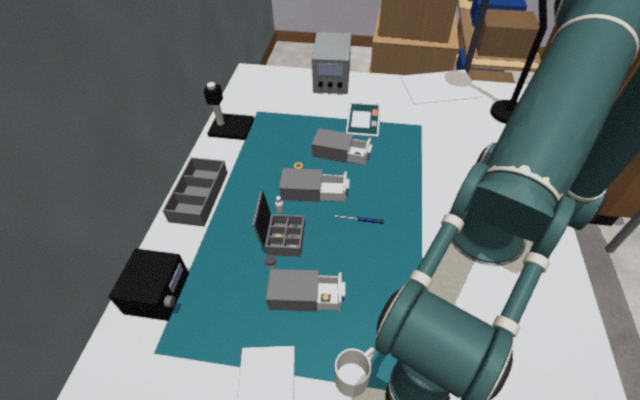

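The top view shows the camera drawer on the left (front about pixel (234,233)), the empty drawer in the middle (355,217) and the speaker drawer on the right (413,233). The lid stands roughly upright at (284,150). The side view agrees, with the glue bottle close to the lid at (279,203) and the flux tin at (270,260).

Run:
```python
from h import *
t=np.load("top0.npy");d=np.load("side0.npy")
for nm,W in(("top",t),("side",d)):
    x,y,z=W[...,0],W[...,1],W[...,2]
    with np.errstate(invalid='ignore'):
        m=((z>.045)&(z<.075)&(x>.4)&(x<.85)&(y>-.4)&(y<.4)).astype(np.uint8)
    n,l,st,c=cv2.connectedComponentsWithStats(m,connectivity=4)
    for i in range(1,n):
        if st[i,4]<12: continue
        p=W[l==i]; r=cv2.minAreaRect((p[:,:2]*1000).astype(np.float32))
        print(nm,st[i].tolist(),c[i].round().tolist(),"z",np.median(p[:,2]).round(4),"rect",np.round(r[0],1),np.round(r[1],1),round(r[2],1),"x",p[:,0].min().round(3),p[:,0].max().round(3))
    m=((z>.08)&(x>.5)&(x<.85)&(y>-.1)&(y<.25))
    p=W[m]; print("lid",len(p)); 
    for a in range(80,170,10):
        q=p[(p[:,2]>a/1000)&(p[:,2]<a/1000+.01)]
        if len(q): print(a,len(q),q.min(0).round(3),np.median(q,0).round(3),q.max(0).round(3))
```

```text
top [195, 95, 44, 10, 163] [215.0, 99.0] z 0.064 rect [840.8 331.4] [ 19.7 135.4] 3.4 x 0.828 0.849
top [267, 151, 38, 9, 126] [287.0, 155.0] z 0.0605 rect [646.5 112.3] [ 13.  120.2] 6.0 x 0.642 0.659
top [335, 152, 33, 44, 1145] [351.0, 173.0] z 0.0597 rect [587.6 -93.4] [131.1  90.4] 4.9 x 0.519 0.656
top [319, 155, 5, 6, 22] [321.0, 158.0] z 0.0614 rect [6.396e+02 4.000e-01] [11.6 13.2] 43.0 x 0.635 0.648
top [214, 171, 33, 44, 1196] [230.0, 192.0] z 0.06 rect [535.9 290.5] [130.9  91.4] 6.2 x 0.467 0.603
top [401, 174, 32, 43, 1184] [417.0, 195.0] z 0.0597 rect [ 513.  -301.3] [ 91.6 131.2] 83.5 x 0.444 0.582
top [342, 215, 28, 8, 101] [356.0, 218.0] z 0.0558 rect [ 441.5 -104.5] [17.6 85.6] 5.2 x 0.432 0.453
top [220, 228, 29, 8, 110] [235.0, 232.0] z 0.0549 rect [409.8 275.9] [17.4 87.2] 6.4 x 0.401 0.422
lid 439
80 42 [0.647 0.053 0.08 ] [0.654 0.102 0.085] [0.663 0.175 0.089]
90 40 [0.648 0.053 0.09 ] [0.654 0.116 0.094] [0.663 0.174 0.1  ]
100 55 [0.648 0.055 0.1  ] [0.655 0.111 0.105] [0.661 0.173 0.11 ]
110 45 [0.651 0.055 0.11 ] [0.657 0.12  0.116] [0.661 0.175 0.12 ]
12
[... 1131 characters left out ...]
0.0606 rect [534.7 290.7] [132.4  95.5] 5.5 x 0.465 0.604
side [337, 272, 8, 32, 140] [340.0, 288.0] z 0.057 rect [408.7 278.2] [18.  87.7] 9.2 x 0.401 0.424
lid 460
80 43 [0.648 0.056 0.081] [0.652 0.136 0.086] [0.659 0.177 0.09 ]
90 50 [0.649 0.053 0.09 ] [0.654 0.126 0.095] [0.661 0.178 0.1  ]
100 50 [0.649 0.058 0.1  ] [0.655 0.122 0.105] [0.661 0.178 0.11 ]
110 55 [0.651 0.056 0.11 ] [0.656 0.133 0.115] [0.661 0.178 0.12 ]
120 51 [0.652 0.058 0.12 ] [0.657 0.123 0.127] [0.662 0.178 0.13 ]
130 52 [0.653 0.057 0.131] [0.658 0.129 0.135] [0.663 0.178 0.14 ]
140 104 [0.653 0.054 0.14 ] [0.662 0.121 0.148] [0.673 0.178 0.15 ]
150 55 [0.655 0.056 0.15 ] [0.663 0.123 0.151] [0.67  0.177 0.155]
```

jog_arm(
  turn=[
    [0,0,4],
    [0,0,8],
    [0,0,12],
    [0,0,16],
    [0,0,20],
    [0,0,24],
    [0,0,28],
    [0,0,30],
    [0,0,30],
    [0,0,30],
    [0,0,30],
    [0,0,30],
    [0,0,30],
    [0,0,30],
    [0,0,30],
  ],
  linear=[
    [3,-10,0],
    [10,-40,0],
    [20,-75,0],
    [28,-110,0],
    [37,-145,0],
    [46,-180,0],
    [55,-215,0],
    [64,-250,0],
    [73,-285,0],
    [81,-315,0],
    [86,-335,0],
    [89,-346,0],
    [89,-346,0],
    [89,-346,0],
    [89,-346,0],
  ],
  grip=[0,0,0,0,0,0,0,0,0,0,0,0,0,0,0],
  grip_force=20,
)

```text
clock: 1.35
ee_pos: [0.3603, 0.2729, 0.2483]
tcp_rot: [-0.0, -0.055, 0.998, 0.0]
ft_force: [0.3, 0.0, -0.2]
finger_gap: -0.0
gripper_force: 0.0
```

Run:
```python
from h import *
for n in("side","top"):
    s,W=snap(n);np.save(f"{n}1.npy",W)
    # strip along cassette axes: lip/front near z .04-.06
    for nm,o,a in(("cam",(.5353,.2906),6.0),("spk",(.5132,-.3005),-7.0)):
        a=np.radians(a);R=np.array([[np.cos(a),np.sin(a)],[-np.sin(a),np.cos(a)]])
        L=(W[...,:2]-o)@R.T; z=W[...,2]
        with np.errstate(invalid='ignore'):
            f=(z>.049)&(z<.068)&(L[...,0]<-.09)&(L[...,0]>-.19)&(abs(L[...,1])<.06)
            l=(z>.036)&(z<.049)&(L[...,0]<-.09)&(L[...,0]>-.19)&(abs(L[...,1])<.016)
        for k,m in(("front",f),("lip",l)):
            p=L[m]*1000
            if len(p): print(n,nm,k,len(p),np.percentile(p,[3,50,97],axis=0).round(1).tolist())
s=bot.get_state();print(s['ee_pos'],s['tcp_rot'],s['finger_gap'],bot.tip_extent,s['clock'])
x,y=W[...,0],W[...,1]; i=s
cv2.imwrite("pics/top1.png",snapshot("top")["img"][100:280,150:530,::-1].repeat(2,0).repeat(2,1))
```

```text
side cam front 105 [[-135.0, -39.8], [-122.7, 2.3], [-118.7, 41.3]]
side cam lip 28 [[-135.6, -12.1], [-132.6, 1.2], [-127.3, 15.0]]
top cam front 77 [[-133.9, -41.4], [-122.9, -5.0], [-118.3, 29.5]]
top cam lip 26 [[-135.8, -13.1], [-129.9, -1.4], [-125.7, 15.0]]
top spk front 84 [[-137.3, -39.5], [-126.3, -1.8], [-121.3, 38.5]]
top spk lip 25 [[-138.5, -13.4], [-133.4, 0.0], [-128.8, 13.8]]
[0.36019972 0.27308063 0.24820238] [-1.41954458e-04 -5.55624721e-02  9.98455194e-01  1.28160480e-04] 0.0003134923570688597 0.017 1.45
```

View pics/top1.png

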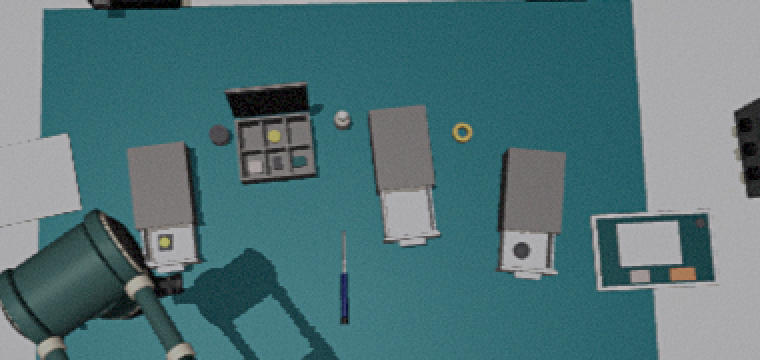

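The gripper is in front of the camera drawer, at about (170,285) in this enlarged crop, and the yellow part is still in its drawer. The fingers are closed and aligned, so I'll lower and push.

jog_arm(
  turn=[
    [0,0,0],
    [0,0,0],
    [0,0,0],
    [0,0,0],
    [0,0,0],
    [0,0,0],
    [0,0,0],
    [0,0,0],
    [0,0,0],
    [0,0,0],
    [0,0,0],
    [0,0,0],
    [0,0,0],
  ],
  linear=[
    [0,0,-20],
    [0,0,-55],
    [0,0,-90],
    [0,0,-125],
    [0,0,-155],
    [0,0,-180],
    [0,0,-195],
    [0,0,-201],
    [0,0,-201],
    [5,0.5,-201],
    [10,1,-201],
    [15,1.6,-201],
    [20,2.1,-201],
  ],
  grip=[0,0,0,0,0,0,0,0,0,0,0,0,0],
)

```text
clock: 2.58
ee_pos: [0.3823, 0.275, 0.0488]
tcp_rot: [0.001, -0.055, 0.998, 0.001]
ft_force: [0.3, 0.8, 0.8]
finger_gap: -0.0001
gripper_force: 0.0
```

jog_arm(
  turn=[
    [0,0,0],
    [0,0,0],
    [0,0,0],
    [0,0,0],
    [0,0,0],
    [0,0,0],
    [0,0,0],
    [0,0,0],
    [0,0,0],
    [0,0,0],
    [0,0,0],
    [0,0,0],
    [0,0,0],
    [0,0,0],
    [0,0,0],
    [0,0,0],
    [0,0,0],
    [0,0,0],
  ],
  linear=[
    [3,0.3,0],
    [6,0.6,0],
    [10,1,0],
    [14,1.5,0],
    [18,1.9,0],
    [22,2.3,0],
    [26,2.7,0],
    [30,3.2,0],
    [34,3.6,0],
    [38,4,0],
    [42,4.4,0],
    [46,4.8,0],
    [50,5.3,0],
    [54,5.7,0],
    [57,6,0],
    [60,6.3,0],
    [62,6.5,0],
    [62,6.5,0],
  ],
  grip=[0,0,0,0,0,0,0,0,0,0,0,0,0,0,0,0,0,0],
)

```text
clock: 4.08
ee_pos: [0.443, 0.2807, 0.0473]
tcp_rot: [0.0, -0.055, 0.998, 0.0]
ft_force: [-0.4, -0.1, 0.0]
finger_gap: 0.0002
gripper_force: 0.0
```

jog_arm(
  turn=[
    [0,0,0],
    [0,0,0],
    [0,0,0],
    [0,0,0],
  ],
  linear=[
    [1,0.1,0],
    [2,0.2,0],
    [3,0.3,0],
    [3,0.3,0],
  ],
  grip=[0,0,0,0],
)

```text
clock: 4.42
ee_pos: [0.4447, 0.2809, 0.0473]
tcp_rot: [-0.001, -0.055, 0.998, -0.0]
ft_force: [-4.8, 1.1, 3.1]
finger_gap: 0.0002
gripper_force: 2.0
```

```bash
cat > m.py <<'E'
from h import *
def meas(names=("cam","spk","emp")):
  D={"cam":((.5353,.2906),6.0),"spk":((.5132,-.3005),-7.0),"emp":((.5877,-.0933),4.8)}
  for n in("side","top"):
    s,W=snap(n)
    for nm in names:
        o,a=D[nm];a=np.radians(a);R=np.array([[np.cos(a),np.sin(a)],[-np.sin(a),np.cos(a)]])
        L=(W[...,:2]-o)@R.T; z=W[...,2]
        with np.errstate(invalid='ignore'):
            l=(z>.036)&(z<.049)&(L[...,0]<-.072)&(L[...,0]>-.19)&(abs(L[...,1])<.03)
            f=(z>.05)&(z<.068)&(L[...,0]<-.04)&(L[...,0]>-.19)&(abs(L[...,1])<.04)
        for k,m in(("front",f),("lip",l)):
            p=L[m]*1000
            if len(p): print(n,nm,k,len(p),np.percentile(p,[3,50,97],axis=0).round(1).tolist())
E
python3 -c "from m import *;meas(('cam',))"
```

```text
side cam front 297 [[-68.9, -35.1], [-54.0, 3.4], [-40.9, 38.0]]
side cam lip 12 [[-92.6, -8.4], [-74.6, 0.4], [-72.2, 9.9]]
top cam front 55 [[-67.4, -38.8], [-54.3, -30.2], [-41.5, -20.9]]
```

jog_arm(
  turn=[
    [0,0,0],
    [0,0,0],
    [0,0,0],
    [0,0,0],
  ],
  linear=[
    [1,0.1,0],
    [2,0.2,0],
    [3,0.3,0],
    [3,0.3,0],
  ],
  grip=[0,0,0,0],
)

```text
clock: 4.85
ee_pos: [0.445, 0.2808, 0.047]
tcp_rot: [-0.004, -0.055, 0.999, -0.001]
ft_force: [-13.9, 0.9, 10.3]
finger_gap: 0.0001
gripper_force: 6.6
```

jog_arm(
  turn=[
    [0,0,0],
    [0,0,0],
    [0,0,0],
    [0,0,0],
    [0,0,0],
    [0,0,0],
    [0,0,0],
    [0,0,0],
    [0,0,0],
    [0,0,0],
    [0,0,0],
    [0,0,0],
    [0,0,0],
  ],
  linear=[
    [-5,-0.5,0],
    [-15,-1.6,0],
    [-30,-3.2,0],
    [-40,-4.2,0],
    [-40,-4.2,10],
    [-40,-4.2,30],
    [-40,-4.2,60],
    [-40,-4.2,95],
    [-40,-4.2,130],
    [-40,-4.2,165],
    [-40,-4.2,190],
    [-40,-4.2,200],
    [-40,-4.2,200],
  ],
  grip=[0,0,0,0,0,0,0,0,0,0,0,0,0],
)

```text
clock: 5.93
ee_pos: [0.4107, 0.2782, 0.2516]
tcp_rot: [0.004, -0.055, 0.998, 0.002]
ft_force: [0.1, -0.1, -0.7]
finger_gap: 0.0003
gripper_force: 0.0
```

Run:
```python
from m import *
meas(('cam',))
t=np.load("top0.npy")
z=t[...,2];x=t[...,0];y=t[...,1]
# box rim + lid fits
for W in(np.load("top0.npy"),np.load("side0.npy")):
    x,y,z=W[...,0],W[...,1],W[...,2]
    with np.errstate(invalid='ignore'):
        m=(z>.065)&(z<.14)&(x>.62)&(x<.69)&(y>.06)&(y<.17)
    p=W[m];A=np.c_[p[:,1]-.115,p[:,2]-.045,np.ones(len(p))];print("lid x=a*dy+b*dz+c",np.linalg.lstsq(A,p[:,0],rcond=None)[0].round(4))
```

```text
side cam front 324 [[-70.6, -37.0], [-55.7, 0.9], [-41.0, 38.1]]
side cam lip 25 [[-78.6, -19.8], [-75.5, 5.0], [-72.3, 19.4]]
top cam front 216 [[-69.4, -37.2], [-55.3, -4.3], [-41.2, 28.2]]
top cam lip 26 [[-79.2, -19.3], [-75.1, -1.8], [-72.4, 16.1]]
lid x=a*dy+b*dz+c [-0.0839  0.1114  0.6485]
lid x=a*dy+b*dz+c [-0.0799  0.1108  0.6485]
```

Camera drawer is home: the lip is 79 mm from the origin against 80 nominal. Next is the lid, at about 1.68 rad with the box yawed about 4.7°.

jog_arm(
  turn=[
    [0,0,-0.5],
    [0,0,-1],
    [0,0,-1.5],
    [0,0,-1.5],
    [0,0,-1.5],
    [0,0,-1.5],
    [0,0,-1.5],
    [0,0,-1.5],
    [0,0,-1.5],
    [0,0,-1.5],
    [0,0,-1.5],
    [0,0,-1.5],
    [0,0,-1.5],
    [0,0,-1.5],
    [0,0,-1.5],
    [0,0,-1.5],
    [0,0,-1.5],
    [0,0,-1.5],
  ],
  linear=[
    [10,-5,0],
    [30,-15,0],
    [60,-30,0],
    [90,-45,0],
    [120,-60,0],
    [150,-75,0],
    [180,-90,0],
    [210,-106,0],
    [240,-121,0],
    [270,-136,0],
    [295,-149,0],
    [312,-157,0],
    [312,-157,0],
    [312,-157,-20],
    [312,-157,-50],
    [312,-157,-80],
    [312,-157,-105],
    [312,-157,-105],
  ],
  grip=[0,0,0,0,0,0,0,0,0,0,0,0,0,0,0,0,0,0],
)

```text
clock: 7.53
ee_pos: [0.7141, 0.119, 0.1318]
tcp_rot: [-0.008, -0.042, 0.999, -0.001]
ft_force: [-1.0, -0.1, -1.2]
finger_gap: -0.0003
gripper_force: 0.0
```

Run:
```python
from h import *
s=bot.get_state();p=s['ee_pos'];print(p,s['ft_force'])
a=[cv2.resize(snapshot(n)["img"][v:v+150,u:u+200,::-1],None,fx=2,fy=2) for n,v,u in(("top",90,200),("side",130,180))]
cv2.imwrite("pics/lid1.png",np.hstack(a))
for u,z in[(.03,142),(.02,142),(-.001,141.6),(-.0212,135.8),(-.0392,124.9),(-.0538,109.8),(-.0639,91.4),(-.069,71),(-.069,66)]:
    print(np.round([(.6485+.9966*u-p[0])*1000,(.115+.082*u-p[1])*1000,z-p[2]*1000],1))
```

```text
[0.71407852 0.11896513 0.13176771] [-1.01764838 -0.13214604 -1.19322661]
[-35.7  -1.5  10.2]
[-45.6  -2.3  10.2]
[-66.6  -4.    9.8]
[-86.7  -5.7   4. ]
[-104.6   -7.2   -6.9]
[-119.2   -8.4  -22. ]
[-129.3   -9.2  -40.4]
[-134.3   -9.6  -60.8]
[-134.3   -9.6  -65.8]
```

View pics/lid1.png

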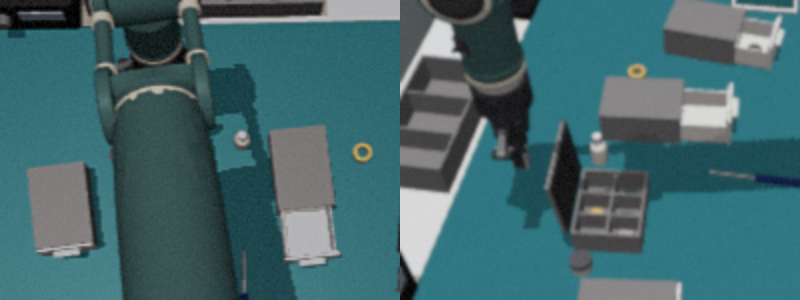

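The fingertips are behind the lid's outer face, with the tip at about (525,165) in the side half and the lid at (565,175). Glue and flux are clear. Now I'll push the lid over along an arc.

jog_arm(
  turn=[
    [0,0,0],
    [0,0,0],
    [0,0,0],
    [0,0,0],
    [0,0,0],
    [0,0,0],
    [0,0,0],
    [0,0,0],
    [0,0,0],
    [0,0,0],
    [0,0,0],
    [0,0,0],
    [0,0,0],
    [0,0,0],
  ],
  linear=[
    [-8,-0.7,0],
    [-18,-1.5,0],
    [-28,-2.3,0],
    [-35,-2.9,0],
    [-42,-3.5,0],
    [-47,-3.9,0],
    [-52,-4.3,0],
    [-59,-4.8,0],
    [-66,-5.4,0],
    [-73,-6,-0.6],
    [-80,-6.6,-2],
    [-87,-7.2,-4],
    [-93,-7.7,-6.4],
    [-93,-7.7,-6.4],
  ],
  grip=[0,0,0,0,0,0,0,0,0,0,0,0,0,0],
)

```text
clock: 8.8
ee_pos: [0.6251, 0.1121, 0.1346]
tcp_rot: [-0.002, -0.042, 0.999, -0.0]
ft_force: [1.1, 0.4, -0.3]
finger_gap: 0.0002
gripper_force: 0.0
```

Run:
```python
from h import *
s=bot.get_state();print(s['ee_pos'],s['ft_force'])
cv2.imwrite("pics/lid2.png",cv2.resize(snapshot("side")["img"][130:280,180:380,::-1],None,fx=3,fy=3))
```

```text
[0.62507798 0.11211832 0.13462325] [ 1.09946396  0.408825   -0.30246714]
```

View pics/lid2.png

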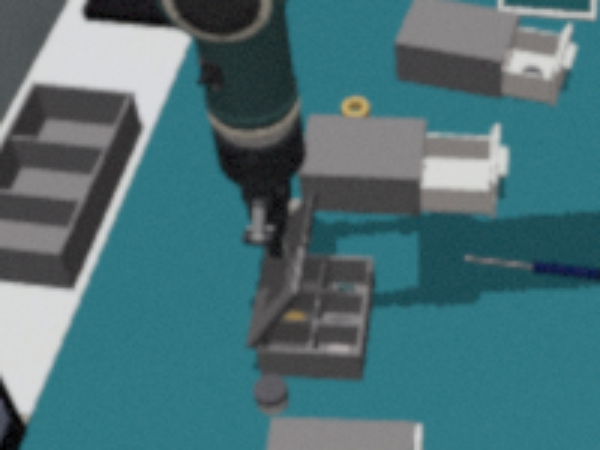

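The lid is at about 60° with the finger on its outer face near (285,245). I'll continue along the arc.

jog_arm(
  turn=[
    [0,0,0],
    [0,0,0],
    [0,0,0],
    [0,0,0],
    [0,0,0],
    [0,0,0],
    [0,0,0],
    [0,0,0],
    [0,0,0],
    [0,0,0],
    [0,0,0],
    [0,0,0],
    [0,0,0],
    [0,0,0],
  ],
  linear=[
    [-6,-0.5,-3],
    [-12,-1,-6.5],
    [-18,-1.5,-11],
    [-23,-1.9,-15.5],
    [-28,-2.3,-21],
    [-32,-2.7,-26],
    [-36,-3,-32],
    [-39.5,-3.3,-38.5],
    [-42.4,-3.5,-44.6],
    [-44.5,-3.7,-51],
    [-46,-3.8,-58],
    [-47,-3.9,-63],
    [-47,-3.9,-65],
    [-47,-3.9,-65],
  ],
  grip=[0,0,0,0,0,0,0,0,0,0,0,0,0,0],
)

```text
clock: 10.02
ee_pos: [0.5798, 0.1084, 0.071]
tcp_rot: [-0.001, -0.042, 0.999, -0.0]
ft_force: [-4.1, -1.1, 7.3]
finger_gap: 0.0005
gripper_force: 3.5
```

jog_arm(
  turn=[
    [0,0,0],
    [0,0,0],
    [0,0,0],
    [0,0,0],
    [0,0,0],
    [0,0,0],
  ],
  linear=[
    [0,0,-1],
    [0,0,-2],
    [0,0,-3],
    [0,0,-4],
    [0,0,-4],
    [0,0,-4],
  ],
  grip=[0,0,0,0,0,0],
)

```text
clock: 10.52
ee_pos: [0.5799, 0.1084, 0.0706]
tcp_rot: [-0.001, -0.042, 0.999, -0.0]
ft_force: [-13.1, -1.5, 27.7]
finger_gap: -0.0
gripper_force: 13.8
```

jog_arm(
  turn=[
    [0,0,0],
    [0,0,0],
    [0,0,0],
    [0,0,0],
    [0,0,0],
    [0,0,0],
    [0,0,0],
    [0,0,0],
  ],
  linear=[
    [0,0,5],
    [0,0,20],
    [0,0,50],
    [0,0,85],
    [0,0,120],
    [0,0,150],
    [0,0,172],
    [0,0,180],
  ],
  grip=[0,0,0,0,0,0,0,0],
)

```text
clock: 11.18
ee_pos: [0.5829, 0.1087, 0.2514]
tcp_rot: [0.004, -0.042, 0.999, 0.0]
ft_force: [-0.2, 0.8, -0.6]
finger_gap: 0.0002
gripper_force: 0.0
```

jog_arm(
  turn=[
    [0,0,-1],
    [0,0,-2],
    [0,0,-3],
    [0,0,-4],
    [0,0,-6],
    [0,0,-8],
    [0,0,-10],
    [0,0,-12],
    [0,0,-12],
    [0,0,-12],
    [0,0,-12],
    [0,0,-12],
    [0,0,-12],
    [0,0,-12],
    [0,0,-12],
    [0,0,-12],
    [0,0,-12],
    [0,0,-12],
    [0,0,-12],
  ],
  linear=[
    [-5,-8,0],
    [-15,-24,0],
    [-30,-48,0],
    [-47,-76,0],
    [-65,-104,0],
    [-82,-132,0],
    [-100,-160,0],
    [-117,-188,0],
    [-135,-216,0],
    [-152,-244,0],
    [-170,-272,0],
    [-187,-300,0],
    [-205,-329,0],
    [-220,-353,0],
    [-232,-372,0],
    [-239,-384,0],
    [-242,-388,0],
    [-242,-388,0],
    [-242,-388,0],
  ],
  grip=[0,0,0,0,0,0,0,0,0,0,0,0,0,0,0,0,0,0,0],
)

```text
clock: 12.77
ee_pos: [0.3377, -0.2788, 0.2452]
tcp_rot: [-0.001, 0.063, 0.998, 0.001]
ft_force: [0.1, 0.5, 0.2]
finger_gap: -0.0002
gripper_force: 0.0
```

Run:
```python
from m import *
meas()
s=bot.get_state();p=s['ee_pos'];print(p,s['tcp_rot'],s['clock'])
for n in("side","top"):
    s,W=snap(n);x,y,z=W[...,0],W[...,1],W[...,2]
    with np.errstate(invalid='ignore'): m=(x>.56)&(x<.64)&(y>.07)&(y<.16)
    q=W[m];print(np.percentile(q[:,2],[2,50,98]).round(4),np.polyfit(q[:,0],q[:,2],1).round(3))
    if n=="side":cv2.imwrite("pics/s3.png",cv2.resize(s["img"][100:330,220:480,::-1],None,fx=2.5,fy=2.5))
```

```text
side cam front 319 [[-69.2, -37.3], [-55.2, 2.4], [-41.0, 38.1]]
side cam lip 31 [[-78.3, -19.5], [-75.3, -1.0], [-72.3, 20.0]]
side spk front 147 [[-129.3, -37.8], [-57.5, 2.3], [-40.6, 38.8]]
side spk lip 26 [[-138.7, -24.2], [-133.4, -2.0], [-128.4, 20.6]]
side emp front 188 [[-145.1, -35.7], [-57.2, 1.2], [-41.2, 38.2]]
side emp lip 21 [[-155.0, -18.1], [-151.1, 2.6], [-145.4, 20.4]]
top cam front 252 [[-69.8, -37.1], [-55.9, 0.0], [-41.3, 37.7]]
top cam lip 27 [[-78.9, -19.2], [-75.5, -0.2], [-72.6, 18.8]]
top spk front 273 [[-129.1, -37.9], [-56.7, -0.3], [-40.8, 37.4]]
top spk lip 37 [[-138.9, -19.0], [-134.7, -0.1], [-129.3, 19.0]]
top emp front 272 [[-145.3, -37.4], [-57.3, 0.1], [-41.0, 37.4]]
top emp lip 38 [[-155.0, -23.0], [-149.6, 0.1], [-145.4, 18.9]]
[ 0.33847245 -0.27862287  0.24602466] [-4.50116381e-04  6.24918584e-02  9.98045197e-01  5.91331564e-04] 12.8667
[0.0508 0.0546 0.0586] [-0.005  0.058]
[0.0482 0.0541 0.0598] [0.005 0.051]
```

View pics/s3.png

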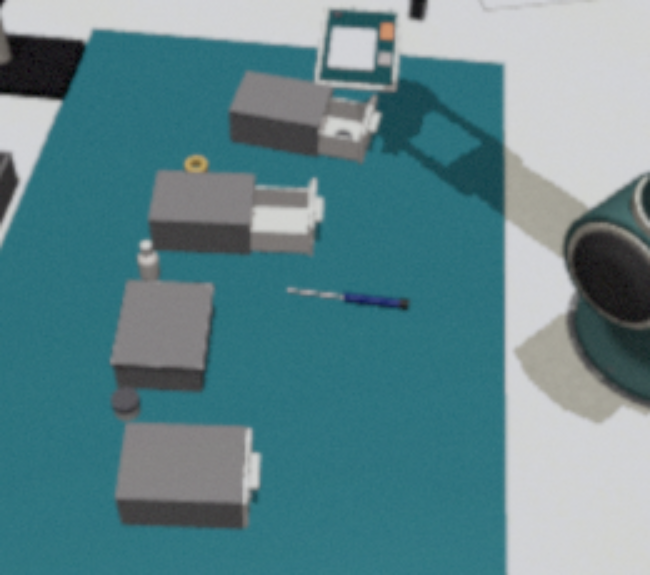

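The lid is flat and shut with its top at 54.5 mm. The camera drawer is home, and the empty drawer and bystanders are undisturbed. Next is the speaker drawer.

jog_arm(
  turn=[
    [0,0,0],
    [0,0,0],
    [0,0,0],
    [0,0,0],
    [0,0,0],
    [0,0,0],
    [0,0,0],
    [0,0,0],
    [0,0,0],
    [0,0,0],
    [0,0,0],
    [0,0,0],
    [0,0,0],
  ],
  linear=[
    [0,0,-20],
    [0,0,-55],
    [0,0,-90],
    [0,0,-125],
    [0,0,-155],
    [0,0,-180],
    [0,0,-194],
    [0,0,-200],
    [0,0,-200],
    [5,-0.6,-200],
    [10,-1.2,-200],
    [15,-1.8,-200],
    [20,-2.4,-200],
  ],
  grip=[0,0,0,0,0,0,0,0,0,0,0,0,0],
)

```text
clock: 14.05
ee_pos: [0.3602, -0.2829, 0.0483]
tcp_rot: [0.001, 0.063, 0.998, -0.001]
ft_force: [0.2, 0.1, 0.2]
finger_gap: 0.0
gripper_force: 0.0
```

jog_arm(
  turn=[
    [0,0,0],
    [0,0,0],
    [0,0,0],
    [0,0,0],
    [0,0,0],
    [0,0,0],
    [0,0,0],
    [0,0,0],
    [0,0,0],
    [0,0,0],
    [0,0,0],
    [0,0,0],
    [0,0,0],
    [0,0,0],
    [0,0,0],
    [0,0,0],
    [0,0,0],
    [0,0,0],
  ],
  linear=[
    [3,-0.4,0],
    [6,-0.7,0],
    [10,-1.2,0],
    [14,-1.7,0],
    [18,-2.2,0],
    [22,-2.7,0],
    [26,-3.2,0],
    [30,-3.7,0],
    [34,-4.2,0],
    [38,-4.7,0],
    [42,-5.2,0],
    [46,-5.6,0],
    [50,-6.1,0],
    [54,-6.6,0],
    [58,-7.1,0],
    [61,-7.5,0],
    [64,-7.9,0],
    [64,-7.9,0],
  ],
  grip=[0,0,0,0,0,0,0,0,0,0,0,0,0,0,0,0,0,0],
)

```text
clock: 15.55
ee_pos: [0.4219, -0.2896, 0.0467]
tcp_rot: [-0.001, 0.063, 0.998, 0.0]
ft_force: [-3.4, 1.4, 2.6]
finger_gap: -0.0003
gripper_force: 2.0
```

jog_arm(
  turn=[
    [0,0,0],
    [0,0,0],
    [0,0,0],
    [0,0,0],
    [0,0,0],
    [0,0,0],
  ],
  linear=[
    [1,-0.1,0],
    [2,-0.2,0],
    [3,-0.4,0],
    [4,-0.5,0],
    [5,-0.6,0],
    [5,-0.6,0],
  ],
  grip=[0,0,0,0,0,0],
)

```text
clock: 16.05
ee_pos: [0.4223, -0.2896, 0.0464]
tcp_rot: [-0.006, 0.062, 0.998, 0.001]
ft_force: [-19.1, 0.5, 14.1]
finger_gap: -0.0002
gripper_force: 9.4
```

Stopped hard against home. Back off, lift and verify.

jog_arm(
  turn=[
    [0,0,0],
    [0,0,0],
    [0,0,0],
    [0,0,0],
    [0,0,0],
    [0,0,0],
    [0,0,0],
    [0,0,0],
    [0,0,0],
    [0,0,0],
    [0,0,0],
    [0,0,0],
    [0,0,0],
    [0,0,0],
  ],
  linear=[
    [-5,0.6,0],
    [-15,1.8,0],
    [-30,3.7,0],
    [-40,4.9,0],
    [-45,5.5,10],
    [-45,5.5,30],
    [-45,5.5,60],
    [-45,5.5,95],
    [-45,5.5,130],
    [-45,5.5,165],
    [-45,5.5,190],
    [-45,5.5,200],
    [-45,5.5,200],
    [-45,5.5,200],
  ],
  grip=[0,0,0,0,0,0,0,0,0,0,0,0,0,0],
)

```text
clock: 17.22
ee_pos: [0.3824, -0.285, 0.2469]
tcp_rot: [0.0, 0.063, 0.998, -0.0]
ft_force: [-0.0, 0.8, -0.6]
finger_gap: 0.0002
gripper_force: 0.0
```

Run:
```python
from m import *
meas()
for n in("side","top"):
    s,W=snap(n);x,y,z=W[...,0],W[...,1],W[...,2]
    with np.errstate(invalid='ignore'): m=(x>.56)&(x<.64)&(y>.07)&(y<.16)
    q=W[m];print(np.median(q[:,2]).round(4),np.polyfit(q[:,0],q[:,2],1).round(3))
    if n=="side":cv2.imwrite("pics/s4.png",s["img"][...,::-1])
```

```text
side cam front 314 [[-69.0, -37.2], [-55.1, 0.9], [-40.9, 38.1]]
side cam lip 27 [[-78.6, -18.2], [-75.5, 4.7], [-72.1, 18.7]]
side spk front 143 [[-74.0, -37.4], [-56.7, 0.1], [-41.1, 36.9]]
side spk lip 11 [[-79.2, -13.8], [-76.4, 9.3], [-73.1, 20.5]]
side emp front 179 [[-144.5, -37.5], [-57.1, -0.2], [-41.3, 36.8]]
side emp lip 23 [[-155.1, -17.9], [-151.1, 5.8], [-145.5, 18.6]]
top cam front 251 [[-71.4, -37.1], [-55.8, -0.4], [-41.2, 36.8]]
top cam lip 21 [[-79.4, -19.2], [-75.7, 2.2], [-72.4, 18.9]]
top spk front 257 [[-70.1, -37.7], [-55.8, 0.1], [-40.6, 38.0]]
top spk lip 27 [[-79.4, -21.9], [-75.3, -5.2], [-72.7, 17.1]]
top emp front 270 [[-145.2, -37.7], [-57.3, -0.4], [-40.9, 37.5]]
top emp lip 42 [[-155.0, -22.4], [-149.7, -0.6], [-145.1, 20.8]]
0.0547 [0.001 0.054]
0.054 [0.    0.054]
```

View pics/s4.png

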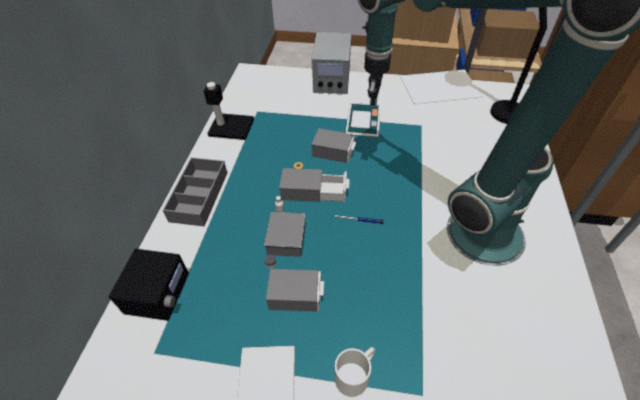

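The camera drawer (295,290) and speaker drawer (333,146) are shut, and so is the lid (285,233). The empty drawer (320,185) is still open, the bystanders are in place and the arm is clear.

```bash
python3 -c "from station import bot;print(bot.close_job())"
```

```text
the job is handed in; nothing more can be done
None
```

The camera and speaker drawers are pushed fully home and the lid is shut; the empty drawer and the bystanders look undisturbed in the final images, and the job is handed in (no verdict was returned).

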